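# Peel the stuck top baking tray off its stack and hold it out

## Task

Two small metal baking trays cling together in a stack: take the top one by the upright tab on its corner and peel it off by raising that corner first, while the opposite corner still sits in the stack. Then carry it over the round cork mat and finish there still holding it up by the tab, still and level, centred over the mat with its underside at least 12 cm above the worktop; nothing is put down. Leave the mug, spice jar and canister as they stand.

Things in the scene. Friction and masses are not known exactly. Their poses are not given: they have to be found in the camera images.
- top_tray: Loose top tray, aluminium, 160 g nominal, open, with a flat rim all round. Rim 200 (its x) by 150 mm (its y), underside at z 26, top at z 30 mm; tray below the rim 176 x 126 mm. Origin: centre of its underside, z up; at the start 14 mm above the worktop, nested in the stand (rim top 44 mm up). Rubber grips cling to its long sides: peeling takes up to about 15 N at the tab.
- tab (a point): Centre of the tray's only handle, an upright aluminium tab on the rim at its +x +y corner, 10 mm thick, 30 long, 36 high; top 80 mm above the worktop at the start. Its length runs along the tray's diagonal (0.6435 rad from tray x towards y); pinch it firmly (40 N or more) across that. At x 84.8, y 63.6, z 48 mm in the tray's frame. Room beside it above the rim.
- tab_corner (a point): Corner of the tray's rim under the tab, on the rim's underside: x 100, y 75, z 26 mm in the tray's frame.
- opposite_corner (a point): The diagonally opposite corner of the rim, underside: x -100, y -75, z 26 mm in the tray's frame. The natural pivot while peeling.
- stand: Lower tray that holds the top one, aluminium, fixed to the worktop by suction feet: 198 x 148 mm, 40 mm high, walls 6 mm, opening 186 x 136 mm. Origin: centre of its underside on the worktop; axes as the nested top tray, whose rim lies on its walls. Four sprung rubber grips inside its long walls (x +-50 mm) let go where the top tray has risen about 13 mm.
- cork_mat: Round pale cork mat lying fixed on the worktop, 170 mm across, 6 mm thick. Origin: centre of its underside.
- mug: White mug, bystander, 76 mm across, 85 mm high, with a handle. Origin: centre of its underside.
- spice_jar: Amber glass spice jar with a steel cap, bystander, 50 mm across, 85 mm high. Origin: centre of its underside.
- canister: Copper canister with a dark lid and small steel knob, bystander, 74 mm across, 99 mm high. Origin: centre of its underside.
Mind the look-alikes: they are no part of the job. Of the things like the cork_mat, leave any that is blue or turquoise; of the rest the smaller one is meant.

How it is judged (in metres and radians):
On the way, in this order (a step that is already met when the one before it is completed fails the run):
1. the tab corner is peeled up by the gripper while the opposite corner still sits in the stack (z of tab_corner in the frame of stand above 0.062 m and z of opposite_corner in the frame of stand below 0.05 m and contact force between the fingers and top_tray above 1 N), for 0.1 s.
2. the whole top tray is clear above the stack (z of each of opposite_corner, tab_corner in the frame of stand above 0.07 m and contact force between stand and top_tray below 0.1 N and contact force between the fingers and top_tray above 1 N), for 0.1 s.
At the end, for the whole second after the job is handed in: Gripped at the tab (grasp point within 40 mm of its centre), the top tray is held with its centre within 35 mm of the mat's centre seen from above, its underside over 105 mm above the worktop, level within 15 degrees, at rest (30 mm/s, 0.2 rad/s), touching nothing but the gripper (horizontal distance between top_tray and cork_mat below 0.035 m and height (world z) of top_tray above 0.105 m and angle between top_tray's own z axis and vertical below 0.26 rad and linear speed of top_tray below 0.03 m/s and angular speed of top_tray below 0.2 rad/s and contact force between the fingers and top_tray above 1 N and distance between the grasp point and tab below 0.04 m and contact force between top_tray and stand below 0.1 N and contact force between top_tray and cork_mat below 0.1 N and contact force between top_tray and mug below 0.1 N and contact force between top_tray and spice_jar below 0.1 N and contact force between top_tray and canister below 0.1 N); the arm keeps its last pose, push and grip.
It fails at once if the mug is moved more than 20 mm or tipped (distance of mug from where it was at the start of the episode above 0.02 m or angle between mug's own z axis and vertical above 0.5 rad).
It fails at once if the spice jar is moved more than 20 mm or tipped (distance of spice_jar from where it was at the start of the episode above 0.02 m or angle between spice_jar's own z axis and vertical above 0.5 rad).
It fails at once if the canister is moved more than 20 mm or tipped (distance of canister from where it was at the start of the episode above 0.02 m or angle between canister's own z axis and vertical above 0.5 rad).
It also fails if it takes over 51 s, if anything falls off the work surface, if the arm or the gripper's body presses on something with over 40 N, if the wrist force passes 120 N, or if a joint passes its speed limit or range.

## Robot

A 7-joint arm with a two-finger parallel gripper is mounted at the origin on the work surface. World frame = base frame: x ahead of the robot, y to its left, z up, the work surface at z = 0. Lengths are in mm, angles in rad, forces in N, time in s.
With the tool pointing down it reaches from about 425 to 950 mm from the base axis. Payload 4.7 kg.
Tool frame: the origin (TCP) lies between the finger pads; the fingertips stand 8 mm ahead of it and the grasp point (between the pads) lies 11 mm behind it; z points along the fingers, y is the line along which they close (so a half turn about z gives the same grasp; the last joint's range is limited). The gripper opens to 85 mm and grips with 20 to 120 N. Pads are 22 mm wide; open, the fingers measure 114 mm over their backs; the gripper's body (76 mm by 85 mm) begins 54 mm behind the grasp point. The pads swing forward as they close: fully open they stand 13 mm farther back than shut.
Start: joints at [1.178, 0.469, -0.049, 1.532, 0.024, 1.141, -0.082], TCP at [240.23, -630.823, 239.335] pointing down, gripper open.
Joint ranges: [-2.59, 2.59], [-0.33, 1.99], [-1.39, 1.29], [0.1, 2.45], [-1.04, 4.18], [0.21, 1.99], [-2.66, 2.66]. Speed limits (rad/s): [2.57, 2.57, 3.14, 3.14, 3.14, 3.14, 3.14].

## Interface

Orientations are given as [roll, pitch, yaw] about the fixed x, y, z axes, in that order (R = Rz(yaw) Ry(pitch) Rx(roll)).
In Python, from workcell import env, imaging gives the robot as it stands. The module is installed in compiled form; this text tells all that it offers.
- The arm moves only by the tool send_rows, never from a script. Its argument "steps" is a list of rows, each an object with "translation": the shift along the tool's x, y, z in m, a list of three; "angular": the turn, a rotation vector about the tool's x, y, z in rad, a list of three; "jaw": the gripper's target within -1 to 1 (shut at 1, half-way at 0, fully open at -1). A call has 1 to 5 rows; each row shifts and turns the commanded pose from where the row before left it, along the tool's axes as they then stand; what a row does not reach is not made up. A row lasts 1/8 s, in which the tool goes at most 62.5 mm and 10.7 degrees, less where a joint would pass 70% of its speed; a pose out of reach is approached as far as the arm can. A call with a gripper value outside its range is refused whole. The fingers move at their own pace and stop on an object; "squeeze" is the grip in N (left out, the last holds). Time passes only in rows, so rows that do not move let the fingers close. It gives the time, the measured TCP pose, the force, the opening and the grip force at its end, in the units of the state.
- env.state(): the state, without advancing time (a new reading comes with each control period).
- imaging.read_camera(name): name is "scene" or "top" or "wrist"; returns a dict with "img" (480x640x3 uint8, red, green, blue), "fx", "fy", "cx", "cy" (pixels), "extrinsics" (4x4, takes a point from world to camera coordinates). Camera axes: x right, y down, z forward; pixel columns grow to the right and rows downward; lengths in mm; the calibration is good to about 2 mm. The wrist camera is an equidistant fisheye: a pixel r from the principal point sees the ray r / f radians off the axis. A picture is of the moment at which its call begins. There is no depth.
- env.finish_job(): hands the job in; it is judged then, once.
The state is a dict: "clock": time; "joints": joint angles; "qvel": joint speeds; "effort": joint torques, N m; "ee_pos": TCP position; "tcp_rot": TCP orientation; "contact_force": force on the tool from outside, world axes, zero at the start; "wrist_torque": the same for the moment, N m; "gripper_width": finger opening in mm; "gripper_force": force on a finger pad.
Only numpy, scipy, OpenCV 4.12 (cv2) and the standard library are available. Lean on these libraries where they do the work, as an engineer would, in place of code of your own. Each camera call takes 0.05 s, during which the arm holds its last target. There are 200 camera calls.

## Working session

There is one attempt and no reset: what is moved stays moved. The work goes in short steps, Python scripts to look and compute and a tool call to move; the robot and the scene stay as the last step left them, time stands still between calls to the robot, and variables do not carry over. Pictures are saved under pics/ and viewed, at most 10 in all, crops included, and the job is handed in when it is done.

Besides the shell and the picture viewer there is one more tool, called after "Emit:" as a command line: name --argument value ..., lists and objects as JSON in quotes. send_rows: Moves the arm, as the interface text tells. Its arguments: {"type":"object","properties":{"steps":{"type":"array"},"squeeze":{"type":"number"}},"required":["steps"]}

```bash
mkdir -p pics; cat > h.py <<'E'
import numpy as np,cv2
from workcell import env,imaging
def cam(n):
    c=imaging.read_camera(n); cv2.imwrite(f'pics/{n}_{env.state()["clock"]:.2f}.png',c['img'][:,:,::-1]); return c
def ray(c,u,v,z):
    E=np.array(c['extrinsics']);R=E[:3,:3];t=E[:3,3];o=-R.T@t
    d=R.T@np.array([(u-c['cx'])/c['fx'],(v-c['cy'])/c['fy'],1.]);return o+d*(z-o[2])/d[2]
def proj(c,p):
    E=np.array(c['extrinsics']);q=E[:3,:3]@np.array(p)+E[:3,3];return c['cx']+c['fx']*q[0]/q[2],c['cy']+c['fy']*q[1]/q[2]
E
python3 - <<'E'
from h import *
for n in ['top','scene']:
    c=cam(n);print(n,c['fx'],c['cx'],c['cy'],np.round(c['extrinsics'],3).tolist())
print(env.state())
E
ls pics
```

```text
top 501.4450894924961 320.59217581826556 243.8427118338707 [[-0.007, -1.0, 0.002, 66.712], [-0.978, 0.007, -0.208, 538.941], [0.208, -0.004, -0.978, 1475.572], [0.0, 0.0, 0.0, 1.0]]
scene 479.7846032683291 316.8263101529491 245.26153917667762 [[0.806, 0.592, 0.01, -458.038], [0.403, -0.537, -0.741, -123.12], [-0.433, 0.602, -0.671, 1345.744], [0.0, 0.0, 0.0, 1.0]]
{'clock': 0.1, 'joints': array([ 1.17810679,  0.46938129, -0.04863671,  1.53354742,  0.02408538,
        1.14100824, -0.08232827]), 'qvel': array([-0.00024711, -0.00230575, -0.00075273, -0.00325297, -0.0004687 ,
        0.00087975,  0.00063664]), 'effort': array([ 4.53860821e-04, -5.11514390e+01, -4.68735199e-02, -2.38388962e+01,
        1.08030255e-02,  4.33284149e-03,  2.54425839e-05]), 'ee_pos': array([ 240.0398454 , -630.34038985,  238.36410685]), 'tcp_rot': array([-3.13983330e+00,  2.84942458e-05,  3.63820866e-01]), 'contact_force': array([0.09217383, 0.11823118, 0.23344909]), 'wrist_torque': array([ 0.01304084, -0.02405805,  0.00046256]), 'gripper_force': 0.0, 'gripper_width': 85.46372136270797}
scene_0.10.png
top_0.05.png
```

View pics/top_0.05.png

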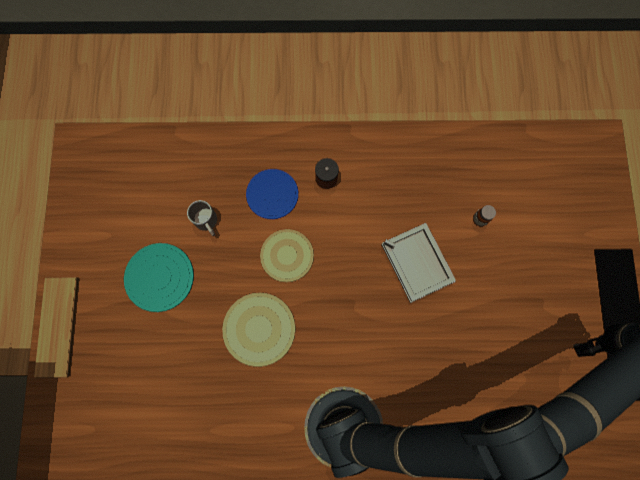

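View pics/scene_0.10.png

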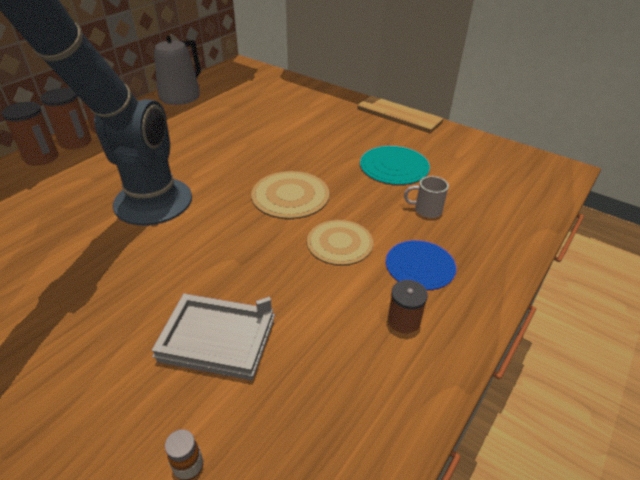

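The top view shows four round mats: teal (158,277), blue (272,194), a small pale one (287,255) and a large pale one (259,329). Blue and teal are excluded, so the smaller pale mat at (287,255) fits. The tray is at (418,262) with its tab near (388,244). The mug is at (202,215), the canister at (327,173) and the jar at (485,216). The scene view agrees: tab (264,307), small mat (340,241).

```bash
cat > m.py <<'E'
from h import *
c=imaging.read_camera('top');im=c['img'];hsv=cv2.cvtColor(im,cv2.COLOR_RGB2HSV)
def big(m,box):
    k=np.zeros_like(m);x0,y0,x1,y1=box;k[y0:y1,x0:x1]=m[y0:y1,x0:x1]
    return max(cv2.findContours(k,0,1)[0],key=cv2.contourArea)
pale=cv2.inRange(hsv,(18,60,90),(40,200,255))
for b in [(250,220,325,290),(210,285,305,375)]:
    q=big(pale,b);p=np.array([ray(c,u,v,6)[:2] for u,v in q[:,0]],np.float32);print('mat',cv2.minEnclosingCircle(p),cv2.fitEllipse(p))
tr=cv2.inRange(hsv,(0,0,70),(180,75,255))
q=big(cv2.morphologyEx(tr,cv2.MORPH_CLOSE,np.ones((3,3))),(370,215,465,310))
p=np.array([ray(c,u,v,44)[:2] for u,v in q[:,0]],np.float32);print('tray',cv2.minAreaRect(p));print(cv2.boxPoints(cv2.minAreaRect(p)))
print('tab top',ray(c,388,243,80))
cr=im[215:310,240:470];cr=cv2.resize(cr,None,fx=3.4,fy=3.4,interpolation=2)
cv2.imwrite('pics/crop1.png',cr[:,:,::-1])
for n,u,v,z in [('mug',201,210,85),('can',327,165,99),('jar',487,212,85)]:print(n,ray(c,u,v,z))
E
python3 m.py
```

```text
mat ((515.076416015625, 170.39910888671875), 84.58231353759766) ((515.0664672851562, 170.30165100097656), (164.7644805908203, 166.5645294189453), 102.0509262084961)
mat ((287.3396301269531, 253.94583129882812), 111.65412139892578) ((286.95306396484375, 254.4034423828125), (219.1999053955078, 220.58316040039062), 91.02737426757812)
tray ((485.53167724609375, -233.74916076660156), (206.2298126220703, 155.7068328857422), 24.31600570678711)
[[ 359.50665 -205.26176]
 [ 423.6219  -347.15558]
 [ 611.5567  -262.23657]
 [ 547.44147 -120.34274]]
tab top [ 535.63995806 -139.96291109   80.        ]
mug [641.05892204 425.77084962  85.        ]
can [777.93400176  41.53149739  99.        ]
jar [ 628.92401017 -443.87382      85.        ]
```

View pics/crop1.png

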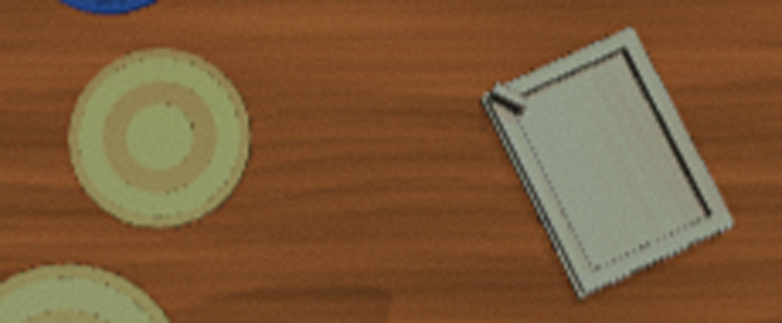

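The crop confirms the small pale mat at crop (158,137): it measures about 166–169 mm across and the other about 220 mm. The tray measures about 206x156 mm including side walls. Its tab is at crop (505,98), which is the tray's +x+y corner with yaw ≈ 24.3°. Next I move to above the tab at about (536,-140).

Emit:
send_rows --steps '[{"translation":[0.045,-0.035,0],"angular":[0,0,0],"jaw":-1},{"translation":[0.045,-0.035,0],"angular":[0,0,0],"jaw":-1},{"translation":[0.045,-0.035,0],"angular":[0,0,0],"jaw":-1},{"translation":[0.045,-0.035,0],"angular":[0,0,0],"jaw":-1},{"translation":[0.045,-0.035,0],"angular":[0,0,0],"jaw":-1}]'

```text
clock: 0.78
ee_pos: [388.9, -385.4, 239.3]
tcp_rot: [3.142, -0.0, 0.364]
contact_force: [0.7, 0.3, 1.2]
gripper_width: 85.1
gripper_force: 0.0
```

Emit:
send_rows --steps '[{"translation":[0.045,-0.035,0],"angular":[0,0,0],"jaw":-1},{"translation":[0.045,-0.035,0],"angular":[0,0,0],"jaw":-1},{"translation":[0.045,-0.035,0],"angular":[0,0,0],"jaw":-1},{"translation":[0.045,-0.035,0],"angular":[0,0,0],"jaw":-1},{"translation":[0.045,-0.035,0],"angular":[0,0,0],"jaw":-1}]'

```text
clock: 1.4
ee_pos: [536.8, -142.1, 239.3]
tcp_rot: [3.141, 0.0, 0.364]
contact_force: [1.4, -0.4, -0.2]
gripper_width: 85.6
gripper_force: 0.0
```

Emit:
send_rows --steps '[{"translation":[0,0,0],"angular":[0,0,-0.176],"jaw":-1},{"translation":[0,0,0],"angular":[0,0,-0.176],"jaw":-1},{"translation":[0,0,0],"angular":[0,0,-0.176],"jaw":-1},{"translation":[0,0,0],"angular":[0,0,-0.176],"jaw":-1},{"translation":[0,0,0],"angular":[0,0,0],"jaw":-1}]'

```text
clock: 2.02
ee_pos: [536.0, -143.7, 239.1]
tcp_rot: [-3.141, -0.0, 1.066]
contact_force: [0.0, -0.7, 0.0]
gripper_width: 85.1
gripper_force: 0.0
```

```bash
python3 - <<'E'
from h import *
s=env.state();print(s['clock'],s['ee_pos'],s['tcp_rot'],s['joints'].round(2))
c=cam('wrist');print(c['fx'],c['cx'],c['cy'],np.round(c['extrinsics'],3).tolist())
np.savez('w.npz',**c)
E
cp $(ls -t pics/wrist*|head -1) pics/w1.png
```

```text
2.025 [ 536.01028527 -143.69707398  239.07091679] [-3.14111444e+00 -4.72230294e-05  1.06557753e+00] [ 0.53  0.31 -0.43  1.8   0.14  1.06 -0.45]
371.64829954431775 318.98827369166696 236.62652203205994 [[0.875, -0.484, -0.001, -538.442], [-0.46, -0.832, 0.31, 86.209], [-0.151, -0.271, -0.951, 422.074], [0.0, 0.0, 0.0, 1.0]]
```

View pics/w1.png

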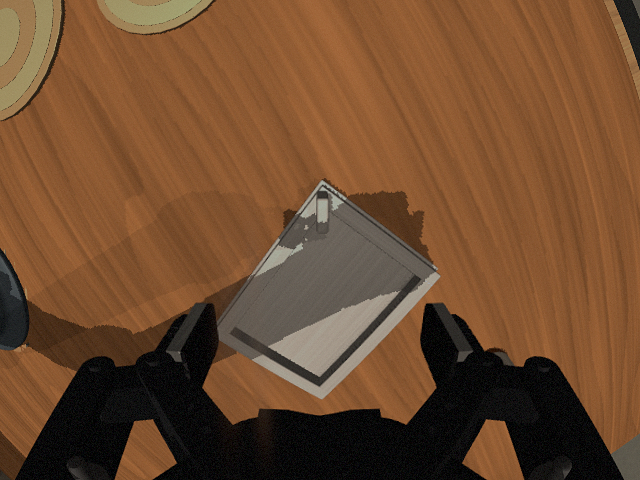

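The wrist view shows the tray with its tab at about (322,212), and rim corners at (322,181) for the tab corner, (439,271) right and (322,398) for the far corner.

```bash
cat >> h.py <<'E'
def wray(c,u,v,z):
    E=np.array(c['extrinsics']);R=E[:3,:3];t=E[:3,3];o=-R.T@t
    a=np.array([u-c['cx'],v-c['cy']]);r=np.hypot(*a);th=r/c['fx'];d=R.T@np.r_[np.sin(th)*a/r,np.cos(th)];return o+d*(z-o[2])/d[2]
E
python3 - <<'E'
from h import *
c=np.load('w.npz');E=c['extrinsics'];print('cam',-E[:3,:3].T@E[:3,3])
P={n:wray(c,u,v,z) for n,u,v,z in [('tabc',322,182,44),('right',439,271,44),('far',322,398,44),('left',217,333,44),('tabtop_out',323,193,80),('tabtop_in?',322,211,80),('tabbot',322,233,44)]}
for n in P:print(n,P[n].round(1))
d=P['tabc']-P['far'];print(np.hypot(*d[:2]),np.arctan2(d[1],d[0]),((P['tabc']+P['far'])/2).round(1))
im=c['img'][165:285,250:400];cv2.imwrite('pics/w1c.png',cv2.resize(im,None,fx=5,fy=5,interpolation=2)[:,:,::-1])
E
```

```text
cam [574.53575275 -74.60906817 373.95212445]
tabc [ 549.5 -124.7   44. ]
right [ 609.9 -258.3   44. ]
far [ 428.8 -344.7   44. ]
left [ 373.2 -210.9   44. ]
tabtop_out [ 548.6 -127.5   80. ]
tabtop_in? [ 540.7 -140.2   80. ]
tabbot [ 526.3 -166.7   44. ]
250.92224706869698 1.0690418122783765 [ 489.1 -234.7   44. ]
```

View pics/w1c.png

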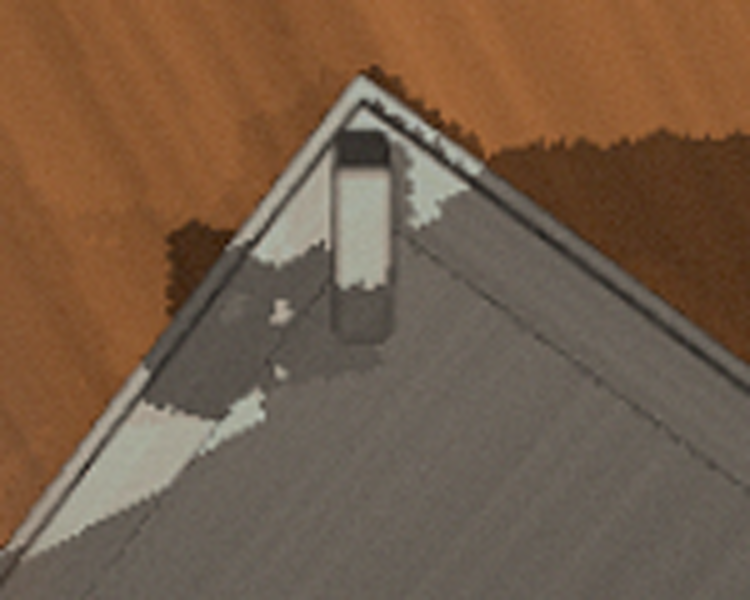

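The crop shows the tab's top face running from (322.4,198) to (322.4,233), with the dark outer end just above it.

```bash
python3 - <<'E'
from h import *
c=np.load('w.npz')
a=wray(c,322.4,198,80);b=wray(c,322.4,233.4,80);t=wray(c,322.4,185.3,44);f=wray(c,322,398,44)
print(a,b,np.linalg.norm(a-b),(a+b)/2,t,np.linalg.norm(t-f),(t+f)/2,np.arctan2(*(t-f)[[1,0]]))
for yaw in[1.068-.6435]:
    m=((t+f)/2)[:2];C,S=np.cos(yaw),np.sin(yaw);print(m+[84.8*C-63.6*S,84.8*S+63.6*C])
E
```

```text
[ 546.16604388 -130.87157016   80.        ] [ 531.72184164 -157.15078528   80.        ] 29.987199364562944 [ 538.94394276 -144.01117772   80.        ] [ 548.33681502 -127.50077526   44.        ] 247.90301360182218 [ 488.5650226  -236.08856863   44.        ] 1.0676102254689492
[ 539.64395249 -143.20723077]
```

Tab length comes out at 30.0 mm and the diagonal at 248 mm, both as expected. The tab is at about (539,-144), so I descend.

Emit:
send_rows --steps '[{"translation":[0.001,0.002,0.05],"angular":[0,0,0],"jaw":-1},{"translation":[0,0,0.05],"angular":[0,0,0],"jaw":-1},{"translation":[0,0,0.04],"angular":[0,0,0],"jaw":-1},{"translation":[0,0,0.025],"angular":[0,0,0],"jaw":-1},{"translation":[0,0,0.017],"angular":[0,0,0],"jaw":-1}]'

```text
clock: 2.7
ee_pos: [538.0, -143.7, 56.0]
tcp_rot: [-3.14, 0.001, 1.066]
contact_force: [0.1, -0.1, 0.0]
gripper_width: 85.4
gripper_force: 0.0
```

Emit:
send_rows --steps '[{"translation":[0,0,0],"angular":[0,0,0],"jaw":0.2},{"translation":[0,0,0],"angular":[0,0,0],"jaw":0.5},{"translation":[0,0,0],"angular":[0,0,0],"jaw":0.7},{"translation":[0,0,0],"angular":[0,0,0],"jaw":1},{"translation":[0,0,0],"angular":[0,0,0],"jaw":1}]' --squeeze 80

```text
clock: 3.32
ee_pos: [538.9, -143.9, 58.3]
tcp_rot: [3.14, -0.0, 1.068]
contact_force: [-2.1, 0.2, 6.0]
gripper_width: 8.8
gripper_force: 79.0
```

Emit:
send_rows --steps '[{"translation":[0,0,0],"angular":[0,0,0],"jaw":1},{"translation":[0,0,0],"angular":[0,0,0],"jaw":1}]' --squeeze 80

```text
clock: 3.58
ee_pos: [538.9, -143.9, 58.2]
tcp_rot: [3.14, 0.0, 1.068]
contact_force: [-1.5, -0.1, 6.4]
gripper_width: 8.9
gripper_force: 79.1
```

Gripped, with the opening at about 9 mm. Now I peel by pivoting about the opposite corner, turning +tool y.

Emit:
send_rows --steps '[{"translation":[-0.0006,0,-0.0069],"angular":[0,0.03,0],"jaw":1},{"translation":[-0.0006,0,-0.0069],"angular":[0,0.03,0],"jaw":1},{"translation":[-0.0006,0,-0.0069],"angular":[0,0.03,0],"jaw":1}]' --squeeze 100

```text
clock: 3.95
ee_pos: [536.6, -145.3, 77.1]
tcp_rot: [-3.14, -0.091, 1.069]
contact_force: [0.1, 0.9, -2.2]
gripper_width: 8.5
gripper_force: 98.6
```

Emit:
send_rows --steps '[{"translation":[-0.0006,0,-0.0069],"angular":[0,0.03,0],"jaw":1},{"translation":[-0.0006,0,-0.0069],"angular":[0,0.03,0],"jaw":1},{"translation":[0,0,0],"angular":[0,0,0],"jaw":1}]'

```text
clock: 4.32
ee_pos: [535.7, -149.0, 91.6]
tcp_rot: [3.141, -0.15, 1.066]
contact_force: [-1.0, 0.1, -0.1]
gripper_width: 8.2
gripper_force: 99.1
```

```bash
python3 - <<'E'
from h import *
c=cam('wrist');d=cam('scene')
a=c['img'][120:440,200:460];b=d['img'][270:390,140:290]
b=cv2.resize(b,(400,320),interpolation=2)
cv2.imwrite('pics/peel.png',np.hstack([a,b])[:,:,::-1])
s=env.state();print(s['ee_pos'],s['tcp_rot'],s['contact_force'],s['wrist_torque'],s['gripper_width'])
E
```

```text
[ 535.73180304 -148.38527586   91.31281936] [-3.14141188 -0.14909811  1.0677019 ] [-0.82469442 -0.69565482 -0.57975939] [-0.33792593  0.17426315 -0.05220117] 8.479963255642103
```

View pics/peel.png

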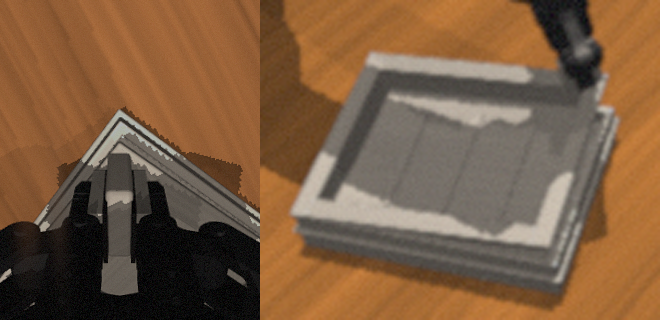

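The picture shows the tab corner clearly lifted with a gap on the right, while the opposite corner (panel (292,215), scene ≈(152,351)) still looks low. I check its height numerically.

```bash
python3 - <<'E'
from h import *
c=imaging.read_camera('scene')
for z in (40,44,50,56):print(z,proj(c,(429,-345,z)))
print('tab corner',[proj(c,(548-4,-127-6,z)) for z in (44,70,80)])
im=cv2.imread('pics/scene_0.10.png')[325:385,135:205];im2=c['img'][325:385,135:205,::-1]
print(proj(c,(374,-208,44)),proj(c,(610,-262,44)))
cv2.imwrite('pics/cmp.png',cv2.resize(np.hstack([im,im2]),None,fx=5,fy=5,interpolation=2))
E
```

```text
40 (np.float64(153.0530458187425), np.float64(351.6243613615599))
44 (np.float64(152.597120187181), np.float64(350.39149023716845))
50 (np.float64(151.908237430255), np.float64(348.52867840929093))
56 (np.float64(151.21329116642156), np.float64(346.64947021748634))
tab corner [(np.float64(269.964191552038), np.float64(309.8786679717241)), (np.float64(269.2570221878464), np.float64(301.6156849118697)), (np.float64(268.9783052556917), np.float64(298.35899223610363))]
(np.float64(186.67283240595754), np.float64(294.9252287305637)) (np.float64(252.0011568001154), np.float64(368.96021496512003))
```

View pics/cmp.png

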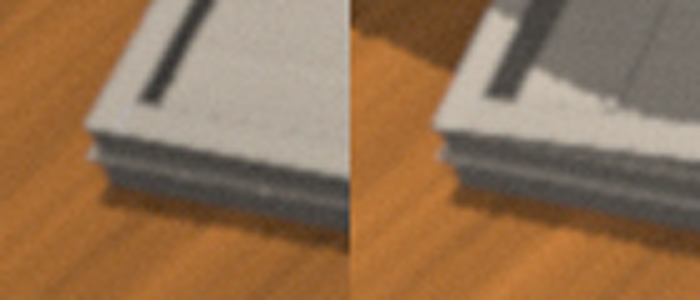

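The opposite corner is unmoved ((88,125) before, (87,127) now), so the peel holds. I peel a bit further to free the last grip, then lift.

Emit:
send_rows --steps '[{"translation":[-0.0006,0,-0.0069],"angular":[0,0.03,0],"jaw":1},{"translation":[-0.0006,0,-0.0069],"angular":[0,0.03,0],"jaw":1},{"translation":[-0.0006,0,-0.0069],"angular":[0,0.03,0],"jaw":1},{"translation":[-0.0006,0,-0.0069],"angular":[0,0.03,0],"jaw":1}]'

```text
clock: 4.97
ee_pos: [532.4, -154.2, 118.2]
tcp_rot: [-3.141, -0.271, 1.069]
contact_force: [0.0, -0.6, 0.3]
gripper_width: 7.9
gripper_force: 99.2
```

Emit:
send_rows --steps '[{"translation":[0.003,0,-0.0115],"angular":[0,0,0],"jaw":1},{"translation":[0.005,0,-0.019],"angular":[0,0,0],"jaw":1},{"translation":[0.0067,0,-0.0241],"angular":[0,0,0],"jaw":1},{"translation":[0.0067,0,-0.0241],"angular":[0,0,0],"jaw":1},{"translation":[0.005,0,-0.019],"angular":[0,0,0],"jaw":1}]'

```text
clock: 5.6
ee_pos: [532.5, -154.5, 220.9]
tcp_rot: [3.14, -0.27, 1.07]
contact_force: [0.2, -0.3, -1.9]
gripper_width: 8.1
gripper_force: 99.0
```

Emit:
send_rows --steps '[{"translation":[0,0,0],"angular":[0,0,0],"jaw":1},{"translation":[0,0,0],"angular":[0,-0.09,0],"jaw":1},{"translation":[0,0,0],"angular":[0,-0.09,0],"jaw":1},{"translation":[0,0,0],"angular":[0,-0.09,0],"jaw":1},{"translation":[0,0,0],"angular":[0,0,0],"jaw":1}]'

```text
clock: 6.22
ee_pos: [532.5, -152.6, 218.6]
tcp_rot: [-3.141, -0.001, 1.073]
contact_force: [-0.2, 0.9, -1.0]
gripper_width: 8.7
gripper_force: 99.0
```

```bash
python3 - <<'E'
from h import *
c=cam('wrist');d=cam('scene')
cv2.imwrite('pics/lift.png',np.hstack([c['img'][::2,::2],d['img'][180:420,60:380]])[:,:,::-1])
s=env.state();print(s['clock'],s['ee_pos'],s['tcp_rot'],s['contact_force'],s['wrist_torque'],s['gripper_width'])
E
```

```text
6.325 [ 531.63675613 -155.19426635  218.54824743] [-3.14026565e+00 -5.93459156e-04  1.06835977e+00] [-0.72593455 -0.85643835 -0.83288123] [ 0.06411464 -0.06615279 -0.02109073] 8.090829663243932
```

View pics/lift.png

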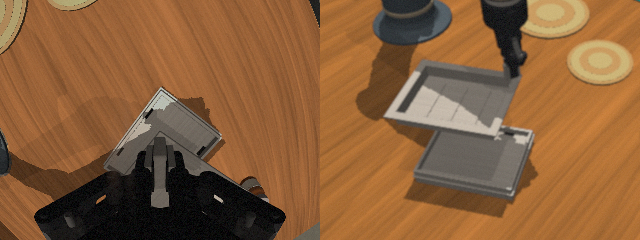

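The right panel shows the tray clear above the stand and nearly level, still held by its tab. I carry it to the mat, with the TCP target at about (566,263).

Emit:
send_rows --steps '[{"translation":[0.019,-0.0085,0],"angular":[0,0,0],"jaw":1},{"translation":[0.038,-0.017,0],"angular":[0,0,0],"jaw":1},{"translation":[0.038,-0.017,0],"angular":[0,0,0],"jaw":1},{"translation":[0.038,-0.017,0],"angular":[0,0,0],"jaw":1},{"translation":[0.038,-0.017,0],"angular":[0,0,0],"jaw":1}]'

```text
clock: 6.95
ee_pos: [547.3, 31.0, 218.9]
tcp_rot: [-3.141, -0.0, 1.065]
contact_force: [1.6, -0.9, -1.5]
gripper_width: 8.1
gripper_force: 99.1
```

Emit:
send_rows --steps '[{"translation":[0.038,-0.017,0],"angular":[0,0,0],"jaw":1},{"translation":[0.038,-0.017,0],"angular":[0,0,0],"jaw":1},{"translation":[0.038,-0.017,0],"angular":[0,0,0],"jaw":1},{"translation":[0.038,-0.017,0],"angular":[0,0,0],"jaw":1},{"translation":[0.038,-0.017,0],"angular":[0,0,0],"jaw":1}]'

```text
clock: 7.58
ee_pos: [565.1, 238.2, 218.7]
tcp_rot: [-3.141, 0.0, 1.065]
contact_force: [1.0, -1.1, -1.4]
gripper_width: 8.7
gripper_force: 99.1
```

Emit:
send_rows --steps '[{"translation":[0.02,-0.009,0],"angular":[0,0,0],"jaw":1},{"translation":[0,0,0],"angular":[0,0,0],"jaw":1},{"translation":[0,0,0],"angular":[0,0,0],"jaw":1},{"translation":[0,0,0],"angular":[0,0,0],"jaw":1}]'

```text
clock: 8.07
ee_pos: [566.8, 258.4, 219.1]
tcp_rot: [3.141, 0.001, 1.065]
contact_force: [-0.4, -0.3, -1.3]
gripper_width: 8.2
gripper_force: 99.0
```

```bash
python3 - <<'E'
from h import *
s=env.state();print(s['clock'],s['ee_pos'],s['tcp_rot'],s['contact_force'],s['gripper_width'],np.abs(s['qvel']).max())
c=cam('top');d=cam('scene');p=s['ee_pos'];y=s['tcp_rot'][2]-.6435
a=c['img'].copy();b=d['img'].copy();R=np.array([[np.cos(y),-np.sin(y)],[np.sin(y),np.cos(y)]])
o=p[:2]-R@[84.8,63.6];print('tray centre est',o,'to mat',o-[515,170])
for X,Y in[(100,75),(-100,75),(-100,-75),(100,-75)]:
    w=[*(o+R@[X,Y]),p[2]-58+44]
    for k,im in((c,a),(d,b)):cv2.circle(im,tuple(int(round(v)) for v in proj(k,w)),2,(255,0,0),-1)
A=cv2.resize(a[160:310,210:360],(400,400));B=cv2.resize(b[100:300,220:420],(400,400))
cv2.imwrite('pics/end.png',np.hstack([A,B])[:,:,::-1])
E
```

```text
8.075 [566.84488972 258.42418607 219.11369968] [3.14111989e+00 9.71161135e-04 1.06500370e+00] [-0.35117538 -0.26669969 -1.32820168] 8.175292646067334 0.004679443435512265
tray centre est [515.48788886 165.69631289] to mat [ 0.48788886 -4.30368711]
```

View pics/end.png

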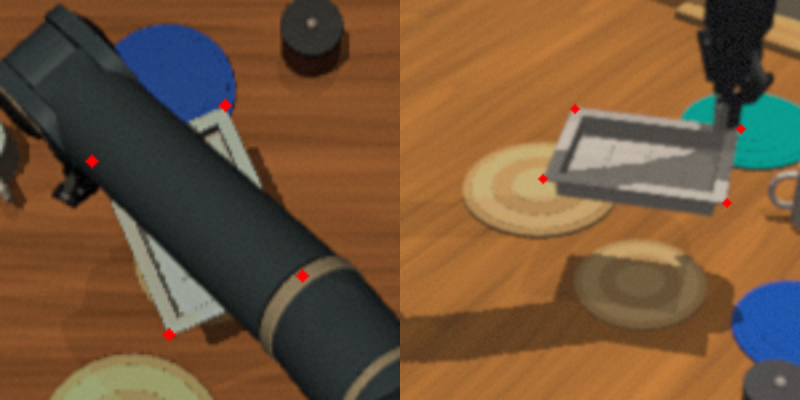

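The predicted corners of a level, centred tray coincide with the seen rim in both views. The tray is about 4 mm off the mat's centre, its underside is about 175 mm up, and the arm is still. I hand in.

```bash
python3 -c "
from workcell import env
print(env.finish_job())"
```

```text
the job is handed in; nothing more can be done
None
```

I peeled the top tray off by its tab corner and handed the job in with it held level and still over the small pale cork mat, by my estimate about 4 mm off centre with its underside about 175 mm up; `finish_job` returned no verdict.

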